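Fit a spring-ended roller into its bench stand

TASK

Take the loose black roller out of its wooden cradle and fit it into the blue roller stand: put its brass spring pin into one of the two end cups, press the spring in, swing the other end down between the cheeks and let the spring push the steel pin into the opposite cup. Either way round is fine, but both pins must end fully home in their cups with the roller released. Leave the tools and packs lying about where they are.

Things in the scene. Friction and masses are not known exactly. Their poses are not given: they have to be found in the camera images.
- roller_center (a point): Centre of the loose roller (about 0.33 kg, varies): a black rubber-covered cylinder 40 mm in diameter and 107 mm long, axis along this point's y. The brass spring pin sticks out of its orange-capped end (+y), the fixed steel pin out of its grey-capped end (-y); 160 mm overall, spring free. Its middle 60 mm can be grasped from above across the diameter. Starts level, axis 32 mm above the bench.
- cradle: Fixed wooden cradle in which the roller starts: a board 64 x 104 x 6 mm with two V saddles, each 12 mm wide, 54 mm across and about 26 mm high, centred 38 mm either side of the middle along y. Origin under the board's middle; y along the roller.
- spring_tip (a point): Tip of the brass spring pin (11 mm in diameter, bevelled), on the roller's axis; it moves with the pin. Free, it sticks out 39 mm from the orange end; it can be pressed in along the axis by up to 26 mm. The spring pushes with about 3 N at first and 9.5 N when fully in, then the pin meets a hard stop.
- steel_tip (a point): Tip of the fixed steel pin (11 mm in diameter, bevelled), on the roller's axis; it sticks out 14 mm from the grey end and does not move in the roller.
- stand: Blue roller stand, bolted down: base 64 x 236 x 10 mm (x, y, z), origin under its middle, y along its length. Two upright cheeks 32 mm wide (x) and 10 mm thick carry one cup each on their inner faces; the fixed cheek is at +y, the sliding one at -y. Their rounded tops are 96 mm above the bench, 16 mm above the cups' axis. The sliding cheek has been locked at an unknown place and cannot be pushed along; a black knob sits on its outside.
- cup_a (a point): Centre of the floor of the fixed cheek's cup, 80 mm above the bench; y along the stand, pointing from the sliding cheek to this one, z up. The cup opens towards -y. Bore 19 mm in diameter and 8 mm deep, in an aluminium boss 31 mm in outside diameter that stands 8 mm off the cheek's inner face (the face is the cup's floor). The sliding cheek's cup is the same, facing it: its floor is locked somewhere 150 to 158 mm away along -y.
- spring_pin (a joint): How far the brass spring pin is pressed into the roller, m: 0 free, 0.026 hard stop; about 0.002 to 0.010 when the roller is fitted.
- yellow_screwdriver: Bystander: yellow-handled screwdriver lying on the bench, 202 mm long and 29 mm thick; origin under its middle.
- tape: Bystander: dark green tape measure standing on the bench, 32 x 79 x 62 mm; origin under its middle.
- green_pack: Bystander: clear pack of fasteners with green card, 60 x 73 x 26 mm; origin under its middle.
- yellow_pack: Bystander: clear pack of fasteners with yellow card, 60 x 73 x 26 mm; origin under its middle.
There are look-alikes about, which are no part of the job. Of the things like the part that bears roller_center, leave any that is pink or white; of the rest the larger one is meant.

How it is judged (in metres and radians):
On the way, in this order (a step that is already met when the one before it is completed fails the run):
1. the roller is lifted out of its cradle (distance of roller_center from where it was at the start of the episode above 0.04 m), for 0.1 s.
2. the brass pin is in a cup and pressed in at least 9 mm (value of joint spring_pin above 0.009 m and ((y of spring_tip in the frame of cup_a above -0.006 m and x of spring_tip in the frame of cup_a between -0.006 and 0.006 m and z of spring_tip in the frame of cup_a between -0.007 and 0.006 m) or (y of spring_tip in the frame of cup_a below -0.1445 m and x of spring_tip in the frame of cup_a between -0.006 and 0.006 m and z of spring_tip in the frame of cup_a between -0.007 and 0.006 m))), for 0.1 s.
At the end, for the whole second after the job is handed in: The roller hangs released and still between the cheeks: one pin's tip within 4 mm of the fixed cup's floor, the other pin's tip in the sliding cheek's cup (at least 148.5 mm from the fixed cup's floor), both tips within 6 mm of the cups' axis sideways and upwards, 7 mm downwards (((y of spring_tip in the frame of cup_a above -0.004 m and y of steel_tip in the frame of cup_a below -0.1485 m and x of spring_tip in the frame of cup_a between -0.006 and 0.006 m and z of spring_tip in the frame of cup_a between -0.007 and 0.006 m and x of steel_tip in the frame of cup_a between -0.006 and 0.006 m and z of steel_tip in the frame of cup_a between -0.007 and 0.006 m) or (y of steel_tip in the frame of cup_a above -0.004 m and y of spring_tip in the frame of cup_a below -0.1485 m and x of steel_tip in the frame of cup_a between -0.006 and 0.006 m and z of steel_tip in the frame of cup_a between -0.007 and 0.006 m and x of spring_tip in the frame of cup_a between -0.006 and 0.006 m and z of spring_tip in the frame of cup_a between -0.007 and 0.006 m)) and linear speed of roller below 0.02 m/s); the robot touches nothing.
It fails at once if the yellow-handled screwdriver is moved more than 30 mm (distance of yellow_screwdriver from where it was at the start of the episode above 0.03 m).
It fails at once if the dark green tape measure is moved more than 30 mm (distance of tape from where it was at the start of the episode above 0.03 m).
It fails at once if the green fastener pack is moved more than 30 mm (distance of green_pack from where it was at the start of the episode above 0.03 m).
It fails at once if the yellow fastener pack is moved more than 30 mm (distance of yellow_pack from where it was at the start of the episode above 0.03 m).
It also fails if it takes over 48 s, if anything falls off the work surface, if the arm or the gripper's body presses on something with over 40 N, if the wrist force passes 120 N, or if a joint passes its speed limit or range.

ROBOT

A 6-joint arm with a two-finger parallel gripper is mounted at the origin on a cart in front of the work surface, level with it; the furniture and walls round the work are solid. World frame = base frame: x ahead of the robot, y to its left, z up, the work surface at z = 0. Lengths are in m, angles in degrees, forces in N, time in s.
With the tool pointing down it reaches from about 0.35 to 0.875 m from the base axis. Payload 4.2 kg.
Tool frame: the origin (TCP) lies midway between the tips of the shut fingers; the grasp point (between the pads) lies 19 mm behind it; y points along the fingers, x is the direction in which the jaws open and shut, and the axes are right-handed (so a half turn about y gives the same grasp; the last joint's range is limited). The gripper opens to 87 mm and grips with 3 to 60 N. Pads are 19 mm wide; open, the fingers measure 117 mm over their backs; the gripper's body (75 mm by 190 mm) begins 51 mm behind the grasp point.
Start: joints at [85.806, 22.042, 0.453, 0, -68.411, -14.817], TCP at [0.204, 0.591, 0.192] pointing down, gripper open.
Joint ranges: [-179.83, 179.83], [-69.29, 118.12], [-61.27, 80.66], [-181.25, 117.63], [-171.15, -9.14], [-177.46, 177.46]. Speed limits (degrees/s): [159.86, 159.86, 180, 180, 180, 180].

INTERFACE

Orientations are given as a 3x3 rotation matrix whose columns are the frame's x, y, z axes.
In Python, from station import * gives the robot as it stands.
- The arm moves only by the tool jog_arm, never from a script. Its argument "series" is a list of rows, each a list of 3 entries, a list of its own where there are three numbers: the shift along the tool's x, y, z in m, then the turn, a rotation vector about the tool's x, y, z in degrees, then the finger opening in m, from 0 to 0.087. A call has 1 to 10 rows; each row shifts and turns the commanded pose from where the row before left it, along the tool's axes as they then stand; what a row does not reach is not made up. A row lasts 1/8 s, in which the tool goes at most 62.5 mm and 10.7 degrees, less where a joint would pass 70% of its speed; a pose out of reach is approached as far as the arm can. A call is refused whole if a number of a shift passes 0.0625 or a number of a turn 10.7, either way. A call with a gripper value outside its range is refused whole. The fingers move at their own pace and stop on an object; the grip force is fixed at half the most. Time passes only in rows, so rows that do not move let the fingers close. It gives the time, the measured TCP pose, the force and the opening at its end, in the units of the state.
- sense(): the state, without advancing time (a new reading comes with each control period).
- capture(name): name is "scene" or "top"; returns the picture (420x560x3 uint8, red, green, blue); there is no depth.
- camera_info(name): a dict with "fx", "fy", "cx", "cy" (pixels), "rvec" (rotation vector, rad) and "tvec" (3), from world to camera coordinates, as OpenCV has them. Camera axes: x right, y down, z forward; pixel columns grow to the right and rows downward; lengths in m; the calibration is good to about 2 mm. A picture is of the moment at which its call begins. camera_info takes no time and is no camera call.
- finish_job(): hands the job in, once; it reports no verdict.
The state is a dict: "time_s": time; "joints": joint angles; "joint_velocities": joint speeds; "effort": joint torques, N m; "tcp_pos": TCP position; "ee_rot": TCP orientation; "wrist_force": force on the tool from outside, world axes, zero at the start; "moment": the same for the moment, N m; "gripper_width": opening from 0.0 (shut) to 1.0 (fully open).
Only numpy, scipy, OpenCV 4.12 (cv2) and the standard library are available. Lean on these libraries where they do the work, as an engineer would, in place of code of your own. Each camera call takes 0.05 s, during which the arm holds its last target. There are 200 camera calls.

## Working session

There is one attempt and no reset: what is moved stays moved. The work goes in short steps, Python scripts to look and compute and a tool call to move; the robot and the scene stay as the last step left them, time stands still between calls to the robot, and variables do not carry over. Pictures are saved under pics/ and viewed, about 8 in all and at most 12, crops included, and the job is handed in when it is done.

Besides the shell and the picture viewer there is one more tool, called after "Request:" in YAML: its name, and indented under it one key for each argument. jog_arm: Moves the arm, as the interface text tells. Its arguments: {"type":"object","properties":{"series":{"type":"array","items":{"type":"array"}}},"required":["series"]}

```bash
mkdir -p pics; ls; python3 - <<'E'
from station import *
import cv2
for n in ("scene","top"):
    cv2.imwrite(f"pics/{n}0.png",capture(n)[:,:,::-1]); print(camera_info(n))
print(sense())
E
```

```text
pics
{'fx': 453.7812490057503, 'fy': 453.7812490057503, 'cx': 282.2944686230183, 'cy': 206.32041527288504, 'rvec': array([ 1.91516171, -0.83153299,  0.47349189]), 'tvec': array([-0.39019741,  0.26517608,  0.89304777])}
{'fx': 512.1294160156913, 'fy': 512.1294160156913, 'cx': 280.3610599542524, 'cy': 203.18611403155037, 'rvec': array([ 2.20884799, -2.16775392,  0.10586322]), 'tvec': array([-0.03491647,  0.55950221,  1.52990504])}
{'time_s': 0.1, 'joints': array([ 8.58044369e+01,  2.20865620e+01,  3.88500810e-01, -2.31869061e-02,
       -6.84115803e+01, -1.48163716e+01]), 'joint_velocities': array([ 0.07861042, -0.06962937,  0.22921215,  0.14767893, -0.08936181,
       -0.02596831]), 'effort': array([-1.93455157e-04, -3.91688025e+01,  1.87938255e+01,  4.23190042e+00,
        1.35405376e-02, -6.59485795e-05]), 'tcp_pos': array([0.20340918, 0.59035222, 0.19147849]), 'ee_rot': array([[-3.25905711e-01, -5.15289957e-04,  9.45402138e-01],
       [-9.45400275e-01, -1.88091708e-03, -3.25906094e-01],
       [ 1.94615917e-03, -9.99998098e-01,  1.25846351e-04]]), 'wrist_force': array([-0.15086828,  0.2019446 ,  0.0967191 ]), 'moment': array([0.00186053, 0.01510138, 0.00163295]), 'gripper_width': 0.9993285803012788}
```

View pics/scene0.png

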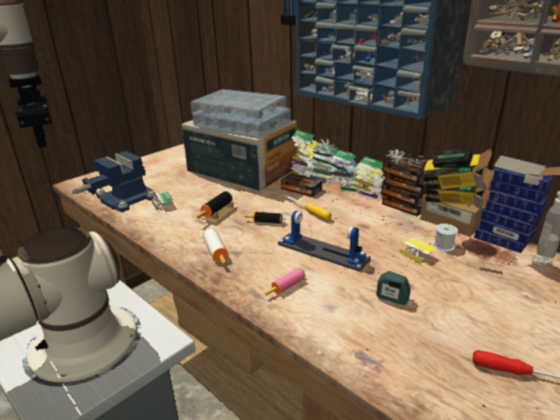

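View pics/top0.png

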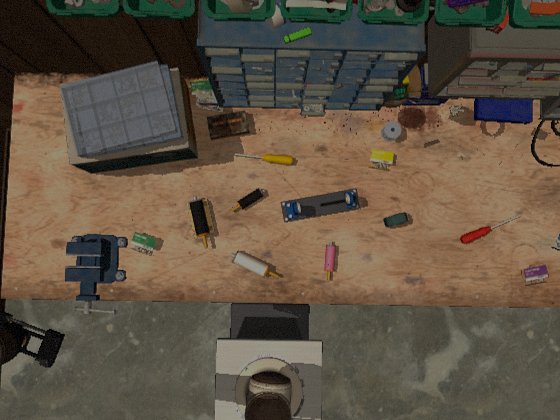

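Roller candidates in the top view are large black (200,218), small black (248,200), white (252,264) and pink (330,260). I choose the large black one in its cradle. Next is a close crop of it and the stand.

```bash
cat > h.py <<'E'
import numpy as np, cv2
from station import *
def cam(n):
    c=camera_info(n); K=np.array([[c['fx'],0,c['cx']],[0,c['fy'],c['cy']],[0,0,1]]); R=cv2.Rodrigues(c['rvec'])[0]; return K,R,c['tvec']
def plane(n,uv,z):
    K,R,t=cam(n); o=-R.T@t; d=R.T@np.linalg.inv(K)@np.array([uv[0],uv[1],1.]); return o+d*(z-o[2])/d[2]
def proj(n,P):
    K,R,t=cam(n); p=K@(R@np.asarray(P)+t); return p[:2]/p[2]
def tri(a,b):
    Ps=[]
    for n in ("scene","top"):
        K,R,t=cam(n); Ps.append(K@np.c_[R,t])
    X=cv2.triangulatePoints(Ps[0],Ps[1],np.float64(a),np.float64(b)).ravel(); return X[:3]/X[3]
E
python3 - <<'E'
from h import *
s=cv2.imread("pics/scene0.png");t=cv2.imread("pics/top0.png")
def c(i,x,y,w,h): return cv2.resize(i[y:y+h,x:x+w],(400,300),interpolation=cv2.INTER_CUBIC)
m=np.vstack([np.hstack([c(t,165,188,80,60),c(t,270,170,100,75)]),np.hstack([c(s,180,180,80,60),c(s,270,200,108,81)])])
m=np.clip(m*1.5,0,255).astype(np.uint8)
cv2.imwrite("pics/m.png",m)
E
```

```text
(no output)
```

View pics/m.png

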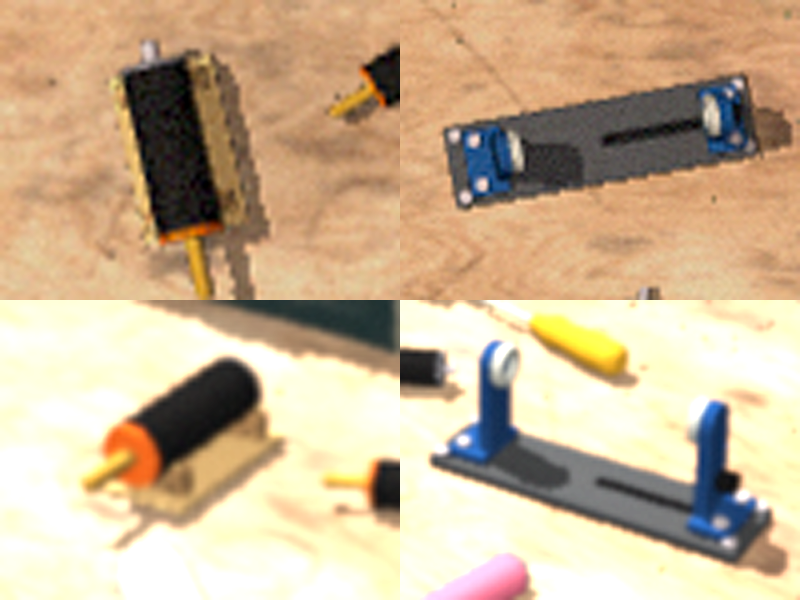

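The roller sits in its cradle with the orange/brass end towards the robot (top about (206,248)) and the steel tip at about (195,196). In the stand, the fixed cheek is on the left (boss about (299,207)) and the knob/slot cheek on the right (boss about (347,198)). Now I'll measure with masks.

```bash
python3 - <<'E'
from h import *
s=cv2.imread("pics/scene0.png");t=cv2.imread("pics/top0.png")
def comp(mask,roi,name):
    x,y,w,h=roi; m=np.zeros_like(mask,dtype=np.uint8); m[y:y+h,x:x+w]=mask[y:y+h,x:x+w]
    n,l,st,ce=cv2.connectedComponentsWithStats(m); k=1+np.argmax(st[1:,4]); c=cv2.findContours((l==k).astype(np.uint8),0,1)[0][0]
    r=cv2.minAreaRect(c); print(name,st[k],ce[k].round(2),r); return ce[k],cv2.boxPoints(r)
def hsv(i): return [c.astype(int) for c in cv2.split(cv2.cvtColor(i,cv2.COLOR_BGR2HSV))]
H,S,V=hsv(t)
# roller in top (black)
c,b=comp(V<45,(180,190,40,60),"roller top"); print(plane("top",c,.042),[plane("top",p,.042).round(4) for p in b])
o,_=comp((H<14)&(S>200)&(V>90),(185,225,35,20),"orange top")
# base: wood is saturated, base+cheeks not
c,b=comp(~((H<22)&(S>60)&(V>60)),(275,180,92,48),"stand top"); print(plane("top",c,.01),[plane("top",p,.01).round(4) for p in b])
for x0 in (290,340):
    comp((S<70)&(V>110),(x0,185,20,33),"boss top")
Hs,Ss,Vs=hsv(s)
for x0 in (292,345):
    comp((Ss<90)&(Vs>110)&((Hs<90)|(Ss<45)),(x0,208 if x0<300 else 222,14 if x0<300 else 8,20),"boss scene")
comp(Vs<60,(190,185,50,40),"roller scene")
for a,b_,n in (((298.9,217),(298.75,207.5),"A"),((349.1,232.4),(347.5,198.3),"B")): print(n,tri(a,b_),plane("scene",a,.08),plane("top",b_,.08))
print("steel",plane("top",(195,196.4),.032),"brass",plane("top",(206,248),.032), plane("scene",(180+88/5,180+187/5),.032))
E
```

```text
roller top [190 200  19  35 422] [198.92 216.74] ((199.06385803222656, 216.78094482421875), (32.75559997558594, 13.341588973999023), 77.19573211669922)
[0.51326467 0.21779396 0.042     ] [array([0.5559, 0.2489, 0.042 ]), array([0.5655, 0.2104, 0.042 ]), array([0.4706, 0.186 , 0.042 ]), array([0.4611, 0.2243, 0.042 ])]
orange top [204 233   5   2   7] [205.86 233.29] ((206.0, 233.5), (1.0, 4.0), 90.0)
stand top [ 281  189   79   33 1535] [319.93 204.95] ((320.094482421875, 205.02395629882812), (20.214937210083008, 76.93938446044922), 79.77783203125)
[ 0.55803826 -0.14575836  0.01      ] [array([ 0.565 , -0.0248,  0.01  ]), array([ 0.6116, -0.2566,  0.01  ]), array([ 0.5506, -0.268 ,  0.01  ]), array([ 0.5044, -0.0368,  0.01  ])]
boss top [297 203   4   9  17] [298.53 207.12] ((298.47064208984375, 206.88235473632812), (8.246211051940918, 1.9402848482131958), 75.96376037597656)
boss top [346 194   4   9  25] [347.48 198.24] ((347.5, 198.0), (3.0, 8.0), 0.0)
boss scene [292 208  14  20 174] [299.89 216.02] ((298.5, 217.5), (19.0, 13.0), 90.0)
boss scene [345 224   8  16  77] [348.45 229.22] ((348.5, 231.5), (15.0, 7.0), 90.0)
roller scene [207 192  25  22 274] [219.63 201.64] ((219.46151733398438, 201.69229125976562), (11.648704528808594, 24.961509704589844), 56.3099365234375)
A [ 0.54434038 -0.07790806  0.08141247] [ 0.54708005 -0.0768227   0.08      ] [ 0.54386218 -0.07740255  0.08      ]
B [ 0.57232321 -0.21831968  0.08004997] [ 0.5701803  -0.21685817  0.08      ] [ 0.57362812 -0.21982751  0.08      ]
steel [0.5747833  0.23285858 0.032     ] brass [0.42081418 0.19526988 0.032     ] [0.42256267 0.19064048 0.032     ]
```

```bash
cat >> h.py <<'E'
from scipy.spatial.transform import Rotation as Ro
def ori(az,pitch=0):
    a,p=np.radians([az,pitch]); c,s=np.cos(a),np.sin(a)
    z=np.array([c*np.cos(p),s*np.cos(p),np.sin(p)]); y=np.array([c*np.sin(p),s*np.sin(p),-np.cos(p)])
    return np.c_[np.cross(y,z),y,z]
def rows(pos,R,n,w,start=None):
    "n equal rows from the measured (or given) pose to pos,R"
    s=sense(); p,Rc=start or (s['tcp_pos'],s['ee_rot'])
    rv=Ro.from_matrix(Rc.T@R).as_rotvec()/n; out=[]
    for i in range(n):
        d=Rc.T@(np.asarray(pos)-p)/(n-i); out.append([d.round(4).tolist(),np.degrees(rv).round(2).tolist(),w])
        p=p+Rc@d; Rc=Rc@Ro.from_rotvec(rv).as_matrix()
    print(np.abs([r[0] for r in out]).max(),np.abs([r[1] for r in out]).max()); print(out); return p,Rc
def st(): 
    s=sense(); z=s['ee_rot'][:,2]; print(s['time_s'],s['tcp_pos'].round(4),'az',np.degrees(np.arctan2(z[1],z[0])).round(2),'pitch',np.degrees(np.arcsin(z[2])).round(2),'F',s['wrist_force'].round(2),'M',s['moment'].round(2),'w',round(s['gripper_width']*87,1),'j',s['joints'].round(1))
E
python3 - <<'E'
from h import *
rows((.511,.2175,.16),ori(14.1),10,.087)
E
```

```text
0.0424 3.31
[[[0.0252, 0.0032, 0.0412], [0.0, -3.31, 0.01], 0.087], [[0.0276, 0.0032, 0.0397], [0.0, -3.31, 0.01], 0.087], [[0.0298, 0.0032, 0.038], [0.0, -3.31, 0.01], 0.087], [[0.032, 0.0032, 0.0363], [0.0, -3.31, 0.01], 0.087], [[0.034, 0.0032, 0.0344], [0.0, -3.31, 0.01], 0.087], [[0.0359, 0.0032, 0.0323], [0.0, -3.31, 0.01], 0.087], [[0.0377, 0.0032, 0.0302], [0.0, -3.31, 0.01], 0.087], [[0.0394, 0.0032, 0.028], [0.0, -3.31, 0.01], 0.087], [[0.041, 0.0032, 0.0256], [0.0, -3.31, 0.01], 0.087], [[0.0424, 0.0032, 0.0232], [0.0, -3.31, 0.01], 0.087]]
```

Request:
jog_arm:
  series:
    - [[0.025, 0.003, 0.041], [0, -3.3, 0], 0.087]
    - [[0.028, 0.003, 0.04], [0, -3.3, 0], 0.087]
    - [[0.03, 0.003, 0.038], [0, -3.3, 0], 0.087]
    - [[0.032, 0.003, 0.036], [0, -3.3, 0], 0.087]
    - [[0.034, 0.003, 0.034], [0, -3.3, 0], 0.087]
    - [[0.036, 0.003, 0.032], [0, -3.3, 0], 0.087]
    - [[0.038, 0.003, 0.03], [0, -3.3, 0], 0.087]
    - [[0.039, 0.003, 0.028], [0, -3.3, 0], 0.087]
    - [[0.041, 0.003, 0.026], [0, -3.3, 0], 0.087]
    - [[0.042, 0.003, 0.023], [0, -3.3, 0], 0.087]

```text
time_s: 1.35
tcp_pos: [0.5103, 0.2165, 0.162]
ee_rot: [[0.244, -0.001, 0.97], [-0.97, -0.0, 0.244], [0.0, -1.0, -0.001]]
wrist_force: [0.8, 1.0, -0.8]
gripper_width: 1.0
```

```bash
python3 - <<'E'
from h import *
st()
rows((.511,.2175,.06),ori(14.1),4,.087)
E
```

```text
1.35 [0.5103 0.2165 0.162 ] az 14.1 pitch -0.04 F [ 0.76  0.98 -0.78] M [-0.   -0.03 -0.02] w 87.0 j [ 39.7  16.6 -12.2  -0.  -61.2  64.4]
0.0255 0.01
[[[-0.0002, 0.0255, 0.0003], [0.01, 0.0, 0.0], 0.087], [[-0.0002, 0.0255, 0.0002], [0.01, 0.0, 0.0], 0.087], [[-0.0002, 0.0255, 0.0002], [0.01, 0.0, 0.0], 0.087], [[-0.0002, 0.0255, 0.0002], [0.01, 0.0, 0.0], 0.087]]
```

Request:
jog_arm:
  series:
    - [[-0.001, 0.03, 0.001], [0, 0, 0], 0.087]
    - [[0, 0.035, 0], [0, 0, 0], 0.087]
    - [[0, 0.035, 0], [0, 0, 0], 0.087]
    - [[0, 0.028, 0], [0, 0, 0], 0.087]
    - [[0, 0.014, 0], [0, 0, 0], 0.087]
    - [[0, 0.006, 0], [0, 0, 0], 0.087]
    - [[0, 0, 0], [0, 0, 0], 0.087]

```text
time_s: 2.22
tcp_pos: [0.5108, 0.2194, 0.0148]
ee_rot: [[0.242, 0.001, 0.97], [-0.97, 0.0, 0.242], [-0.0, -1.0, 0.001]]
wrist_force: [0.2, 0.0, 0.0]
gripper_width: 1.003
```

```bash
python3 - <<'E'
from h import *
st()
for n in ("scene","top"): cv2.imwrite(f"pics/{n}1.png",capture(n)[:,:,::-1])
s=cv2.imread("pics/scene1.png");t=cv2.imread("pics/top1.png")
def c(i,x,y,w,h): return cv2.resize(i[y:y+h,x:x+w],(400,300),interpolation=cv2.INTER_CUBIC)
m=np.hstack([c(t,165,178,100,75),c(s,170,160,100,75)])
cv2.imwrite("pics/m1.png",np.clip(m*1.5,0,255).astype(np.uint8))
E
```

```text
2.225 [0.5108 0.2194 0.0148] az 14.0 pitch 0.04 F [0.17 0.03 0.05] M [-0.05 -0.05 -0.03] w 87.3 j [ 40.   26.5 -21.9   0.  -41.6  64. ]
```

View pics/m1.png

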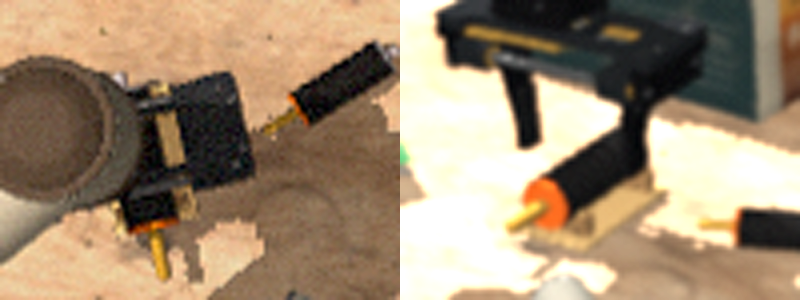

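The fingers straddle the roller's middle, with the orange end visible at (150,225) in the left half of the crop and nothing touching. I'll close and lift.

Request:
jog_arm:
  series:
    - [[0, 0, 0], [0, 0, 0], 0.02]
    - [[0, 0, 0], [0, 0, 0], 0.02]
    - [[0, 0, 0], [0, 0, 0], 0.02]
    - [[0, 0, 0], [0, 0, 0], 0.02]
    - [[0, 0, 0], [0, 0, 0], 0.02]
    - [[0, 0, 0], [0, 0, 0], 0.02]

```text
time_s: 3.08
tcp_pos: [0.5104, 0.219, 0.0144]
ee_rot: [[0.242, -0.0, 0.97], [-0.97, -0.0, 0.242], [0.0, -1.0, -0.0]]
wrist_force: [0.6, -3.6, 1.6]
gripper_width: 0.397
```

```bash
python3 - <<'E'
from h import *
st()
E
```

```text
3.075 [0.5104 0.219  0.0144] az 14.0 pitch -0.02 F [ 0.58 -3.62  1.63] M [-1.24 -0.45  0.03] w 34.6 j [ 40.   26.5 -21.9   0.  -41.6  64. ]
```

Request:
jog_arm:
  series:
    - [[0, 0, 0], [0, 0, 0], 0.02]
    - [[0, -0.01, 0], [0, 0, 0], 0.02]
    - [[0, -0.02, 0], [0, 0, 0], 0.02]
    - [[0, -0.03, 0], [0, 0, 0], 0.02]
    - [[0, -0.03, 0], [0, 0, 0], 0.02]
    - [[0, -0.03, 0], [0, 0, 0], 0.02]
    - [[0, -0.03, 0], [0, 0, 0], 0.02]
    - [[0, 0, 0], [0, 0, 0], 0.02]
    - [[0, 0, 0], [0, 0, 0], 0.02]

```text
time_s: 4.2
tcp_pos: [0.5098, 0.2191, 0.1639]
ee_rot: [[0.242, -0.001, 0.97], [-0.97, 0.0, 0.242], [-0.0, -1.0, -0.001]]
wrist_force: [-0.1, -0.1, -0.4]
gripper_width: 0.232
```

```bash
python3 - <<'E'
from h import *
st()
for n in ("scene","top"): cv2.imwrite(f"pics/{n}2.png",capture(n)[:,:,::-1])
s=cv2.imread("pics/scene2.png");t=cv2.imread("pics/top2.png")
def c(i,x,y,w,h): return cv2.resize(i[y:y+h,x:x+w],(400,300),interpolation=cv2.INTER_CUBIC)
m=np.hstack([c(t,165,178,100,75),c(s,170,130,100,75)])
cv2.imwrite("pics/m2.png",np.clip(m*1.5,0,255).astype(np.uint8))
R=ori(14);g=sense()['tcp_pos']-.0186*R[:,1]
for k in (-.0925,-.0535,.0535,.0675): print(k,[proj(n,g+k*R[:,2]).round(1) for n in("top","scene")])
E
```

```text
4.2 [0.5098 0.2191 0.1639] az 13.98 pitch -0.06 F [-0.11 -0.11 -0.42] M [-0.05  0.05  0.06] w 20.1 j [ 40.   16.6 -11.9  -0.  -61.5  64. ]
-0.0925 [array([198.5, 248.7]), array([189.3, 167.4])]
-0.0535 [array([195.4, 234.6]), array([198.7, 162.3])]
0.0535 [array([187. , 196.1]), array([222.4, 149.8])]
0.0675 [array([186. , 191.1]), array([225.3, 148.2])]
```

View pics/m2.png

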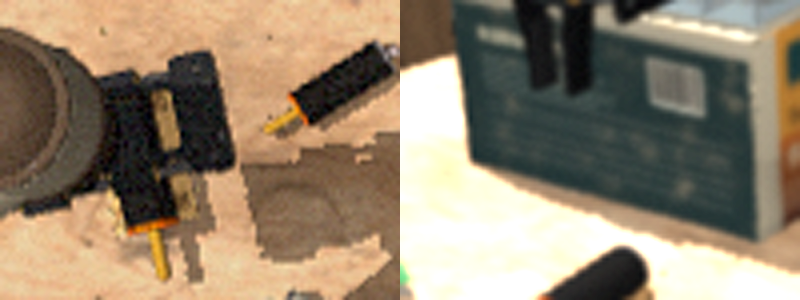

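The fingers shut to 20 mm without holding the roller. I'll overlay the expected finger positions on both views to see why.

```bash
python3 - <<'E'
from h import *
s=cv2.imread("pics/scene1.png");t=cv2.imread("pics/top1.png");s2=cv2.imread("pics/scene2.png");t2=cv2.imread("pics/top2.png")
R=ori(14);p=np.array([.5108,.2194,.0148])
def c(i,n,x,y,marks):
    f=4; o=cv2.resize(i[y:y+75,x:x+100],(400,300),interpolation=cv2.INTER_CUBIC); o=np.clip(o*1.5,0,255).astype(np.uint8)
    for P,col in marks: 
        q=(proj(n,P)-[x,y]+.5)*f; cv2.circle(o,tuple(int(v) for v in q),3,col,1)
    return o
mk=[(p,(0,255,0)),(p+R[:,0]*.0435,(0,0,255)),(p-R[:,0]*.0435,(255,0,255))]
q=np.array([.511,.2175,.032]); ro=[(q-.0925*R[:,2],(255,255,0)),(q+.0675*R[:,2],(255,255,0)),(q,(255,255,0))]
m=np.vstack([np.hstack([c(t,"top",165,178,mk+ro),c(s,"scene",170,160,mk+ro)]),np.hstack([c(t2,"top",165,178,ro),c(s2,"scene",170,160,ro)])])
cv2.imwrite("pics/m3.png",m)
E
```

```text
(no output)
```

View pics/m3.png

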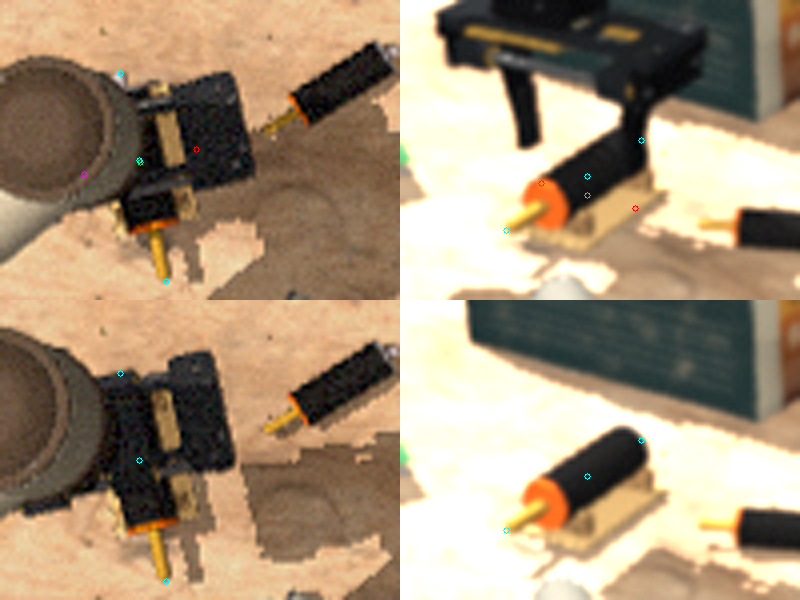

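```bash
python3 - <<'E'
from h import *
R=ori(14);p=np.array([.5098,.2191,.1639])
for dz in (0,.01,.02,.03): print(dz,[proj("scene",p+[0,0,dz]+R[:,0]*k).round(1) for k in(-.01,.01)], [proj("scene",np.array([.5108,.2194,.0148+dz])+R[:,0]*k).round(1) for k in(-.0435,.0435)])
K,Rc,t=cam("scene");print(-Rc.T@t); st()
E
```

```text
0 [array([208.7, 161.2]), array([214.4, 162.4])] [array([204.9, 205.4]), array([228.4, 211.7])]
0.01 [array([208.3, 157.9]), array([214. , 159.1])] [array([204.5, 202.4]), array([228.2, 208.7])]
0.02 [array([208. , 154.5]), array([213.7, 155.7])] [array([204.2, 199.4]), array([227.9, 205.7])]
0.03 [array([207.6, 151.2]), array([213.4, 152.3])] [array([203.9, 196.4]), array([227.6, 202.6])]
[-0.2013801  -0.75427948  0.64079264]
4.3 [0.5097 0.2188 0.1632] az 13.99 pitch -0.13 F [-1.01 -0.26 -0.26] M [-0.13  0.    0.02] w 20.0 j [ 40.   16.6 -12.   -0.  -61.5  64. ]
```

The tips appear about 27 mm above the reported TCP in both finger states. That also fits the observed closing at a 35 mm chord, about 9 mm above the axis. The roller is undisturbed, so I'll go deeper in small steps and watch the force.

Request:
jog_arm:
  series:
    - [[0.0015, 0, 0.001], [0, 0, 0], 0.087]
    - [[0, 0, 0], [0, 0, 0], 0.087]
    - [[0, 0.02, 0], [0, 0, 0], 0.087]
    - [[0, 0.03, 0], [0, 0, 0], 0.087]
    - [[0, 0.035, 0], [0, 0, 0], 0.087]
    - [[0, 0.035, 0], [0, 0, 0], 0.087]
    - [[0, 0.025, 0], [0, 0, 0], 0.087]
    - [[0, 0.008, 0], [0, 0, 0], 0.087]
    - [[0, 0.004, 0], [0, 0, 0], 0.087]
    - [[0, 0, 0], [0, 0, 0], 0.087]

```text
time_s: 5.55
tcp_pos: [0.5123, 0.2183, 0.0081]
ee_rot: [[0.242, 0.001, 0.97], [-0.97, 0.001, 0.242], [-0.0, -1.0, 0.001]]
wrist_force: [-0.1, -0.0, 0.8]
gripper_width: 0.998
```

Request:
jog_arm:
  series:
    - [[0, 0.004, 0], [0, 0, 0], 0.087]
    - [[0, 0.003, 0], [0, 0, 0], 0.087]
    - [[0, 0, 0], [0, 0, 0], 0.087]

```text
time_s: 5.92
tcp_pos: [0.5117, 0.2178, 0.0004]
ee_rot: [[0.242, -0.0, 0.97], [-0.97, -0.0, 0.242], [0.0, -1.0, -0.0]]
wrist_force: [-0.0, 0.2, 1.0]
gripper_width: 0.998
```

Request:
jog_arm:
  series:
    - [[0, 0.004, 0], [0, 0, 0], 0.087]
    - [[0, 0.003, 0], [0, 0, 0], 0.087]
    - [[0, 0, 0], [0, 0, 0], 0.087]

```text
time_s: 6.3
tcp_pos: [0.5115, 0.2177, -0.0069]
ee_rot: [[0.242, -0.001, 0.97], [-0.97, -0.001, 0.242], [0.0, -1.0, -0.001]]
wrist_force: [0.4, -0.3, 0.6]
gripper_width: 0.996
```

No contact at a reported z of -7 mm (the board top is at +6 mm), so the offset is real. I'll go 5 mm deeper and close.

Request:
jog_arm:
  series:
    - [[0, 0.003, 0], [0, 0, 0], 0.087]
    - [[0, 0.002, 0], [0, 0, 0], 0.087]
    - [[0, 0, 0], [0, 0, 0], 0.087]

```text
time_s: 6.68
tcp_pos: [0.5116, 0.2178, -0.0118]
ee_rot: [[0.242, -0.0, 0.97], [-0.97, -0.0, 0.242], [0.0, -1.0, -0.0]]
wrist_force: [-0.4, -0.5, 0.8]
gripper_width: 0.997
```

Request:
jog_arm:
  series:
    - [[0, 0, 0], [0, 0, 0], 0.02]
    - [[0, 0, 0], [0, 0, 0], 0.02]
    - [[0, 0, 0], [0, 0, 0], 0.02]
    - [[0, 0, 0], [0, 0, 0], 0.02]
    - [[0, 0, 0], [0, 0, 0], 0.02]
    - [[0, 0, 0], [0, 0, 0], 0.02]
    - [[0, 0, 0], [0, 0, 0], 0.02]
    - [[0, 0, 0], [0, 0, 0], 0.02]

```text
time_s: 7.68
tcp_pos: [0.5119, 0.217, -0.0114]
ee_rot: [[0.242, -0.0, 0.97], [-0.97, -0.001, 0.242], [0.001, -1.0, -0.001]]
wrist_force: [1.9, -5.3, 1.9]
gripper_width: 0.448
```

```bash
python3 - <<'E'
from h import *
st()
E
```

```text
7.675 [ 0.5119  0.217  -0.0114] az 14.0 pitch -0.03 F [ 1.94 -5.27  1.88] M [-1.46 -0.75  0.11] w 39.0 j [ 39.7  28.7 -23.    0.1 -38.3  64.2]
```

Request:
jog_arm:
  series:
    - [[0, -0.005, 0], [0, 0, 0], 0.02]
    - [[0, -0.015, 0], [0, 0, 0], 0.02]
    - [[0, -0.03, 0], [0, 0, 0], 0.02]
    - [[0, -0.04, 0], [0, 0, 0], 0.02]
    - [[0, -0.04, 0], [0, 0, 0], 0.02]
    - [[0, -0.03, 0], [0, 0, 0], 0.02]
    - [[0, -0.015, 0], [0, 0, 0], 0.02]
    - [[0, 0, 0], [0, 0, 0], 0.02]

```text
time_s: 8.68
tcp_pos: [0.5118, 0.2184, 0.1642]
ee_rot: [[0.242, 0.001, 0.97], [-0.97, 0.002, 0.242], [-0.001, -1.0, 0.002]]
wrist_force: [0.1, -0.6, -3.9]
gripper_width: 0.446
```

```bash
python3 - <<'E'
from h import *
st()
for n in ("scene","top"): cv2.imwrite(f"pics/{n}4.png",capture(n)[:,:,::-1])
s=cv2.imread("pics/scene4.png");t=cv2.imread("pics/top4.png")
R=ori(14);q=sense()['tcp_pos']+np.array([0,0,.0434])+.0*R[:,2]
def c(i,n,x,y,marks):
    f=4; o=cv2.resize(i[y:y+75,x:x+100],(400,300),interpolation=cv2.INTER_CUBIC); o=np.clip(o*1.5,0,255).astype(np.uint8)
    for P,col in marks: cv2.circle(o,tuple(int(v) for v in (proj(n,P)-[x,y]+.5)*f),3,col,1)
    return o
mk=[(q+k*R[:,2],(255,255,0)) for k in(-.0925,-.0535,.0675)]
cv2.imwrite("pics/m4.png",np.hstack([c(t,"top",150,188,mk),c(s,"scene",165,120,mk)]))
E
```

```text
8.675 [0.5118 0.2184 0.1642] az 13.99 pitch 0.09 F [ 0.15 -0.62 -3.89] M [-0.11  0.02 -0.  ] w 38.8 j [ 39.8  16.6 -11.8  -0.  -61.4  64.2]
```

View pics/m4.png

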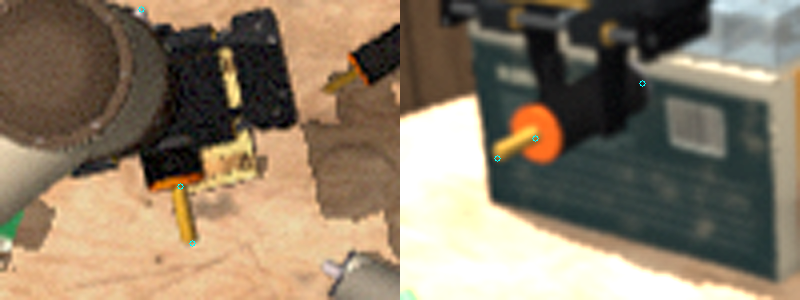

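```bash
cat >> h.py <<'E'
C=np.array([.5581,-.1458]); d=np.array([-.1965,.9805]); AZ=-78.67; RC=np.array([0,-.0434,0])
def tip2tcp(s,z,pitch,L=.0925):
    "TCP for a point L towards the spring end from the roller centre to lie at (s along the stand, height z)"
    R=ori(AZ,pitch); tip=np.r_[C+s*d,z]; return tip+R[:,2]*L-R@RC,R
def where(L=.0925):
    s=sense();R=s['ee_rot'];P=s['tcp_pos']+R@RC-R[:,2]*L; e=P[:2]-C
    print('point s',(e@d).round(4),'n',(e@[d[1],-d[0]]).round(4),'z',P[2].round(4)); st()
E
python3 - <<'E'
from h import *
th=np.radians(17); u=.045
p,R=tip2tcp(.0773-u*np.cos(th),.079+u*np.sin(th),17); print(p)
a=rows(p*[1,1,0]+[0,0,.17],ori(AZ),10,.02)
rows(p,R,5,.02,a)
E
```

```text
[ 0.57123799 -0.21137787  0.07769748]
0.0432 9.26
[[[0.0431, -0.0008, -0.0045], [0.01, 9.26, 0.01], 0.02], [[0.0432, -0.0008, 0.0025], [0.01, 9.26, 0.01], 0.02], [[0.0423, -0.0008, 0.0094], [0.01, 9.26, 0.01], 0.02], [[0.0402, -0.0008, 0.0161], [0.01, 9.26, 0.01], 0.02], [[0.0371, -0.0008, 0.0224], [0.01, 9.26, 0.01], 0.02], [[0.033, -0.0008, 0.0281], [0.01, 9.26, 0.01], 0.02], [[0.028, -0.0008, 0.033], [0.01, 9.26, 0.01], 0.02], [[0.0224, -0.0008, 0.0371], [0.01, 9.26, 0.01], 0.02], [[0.0161, -0.0008, 0.0402], [0.01, 9.26, 0.01], 0.02], [[0.0094, -0.0008, 0.0423], [0.01, 9.26, 0.01], 0.02]]
0.0185 3.4
[[[-0.0, 0.0185, -0.0], [3.4, -0.0, 0.0], 0.02], [[-0.0, 0.0184, -0.0011], [3.4, -0.0, 0.0], 0.02], [[-0.0, 0.0183, -0.0022], [3.4, -0.0, 0.0], 0.02], [[-0.0, 0.0182, -0.0033], [3.4, -0.0, 0.0], 0.02], [[-0.0, 0.0179, -0.0043], [3.4, -0.0, 0.0], 0.02]]
```

Request:
jog_arm:
  series:
    - [[0.043, -0.001, -0.0045], [0, 9.26, 0], 0.02]
    - [[0.043, -0.001, 0.0025], [0, 9.26, 0], 0.02]
    - [[0.042, -0.001, 0.0095], [0, 9.26, 0], 0.02]
    - [[0.04, -0.001, 0.016], [0, 9.26, 0], 0.02]
    - [[0.037, -0.001, 0.0225], [0, 9.26, 0], 0.02]
    - [[0.033, -0.001, 0.028], [0, 9.26, 0], 0.02]
    - [[0.028, -0.001, 0.033], [0, 9.26, 0], 0.02]
    - [[0.0225, -0.001, 0.037], [0, 9.26, 0], 0.02]
    - [[0.016, -0.001, 0.04], [0, 9.26, 0], 0.02]
    - [[0.0095, -0.001, 0.042], [0, 9.26, 0], 0.02]

```text
time_s: 10.02
tcp_pos: [0.5713, -0.2107, 0.1711]
ee_rot: [[-0.981, -0.004, 0.192], [-0.192, 0.001, -0.981], [0.004, -1.0, -0.002]]
wrist_force: [0.4, -0.4, -4.1]
gripper_width: 0.451
```

Request:
jog_arm:
  series:
    - [[0, 0, 0], [5, 0, 0], 0.02]
    - [[0, 0, 0], [6, 0, 0], 0.02]
    - [[0, 0, 0], [6, 0, 0], 0.02]
    - [[0, 0, 0], [0, 0, 0], 0.02]
    - [[0, 0, 0], [0, 0, 0], 0.02]

```text
time_s: 10.65
tcp_pos: [0.5722, -0.2094, 0.1725]
ee_rot: [[-0.98, 0.056, 0.189], [-0.197, -0.285, -0.938], [0.001, -0.957, 0.291]]
wrist_force: [-0.1, 0.8, -3.5]
gripper_width: 0.45
```

```bash
python3 - <<'E'
from h import *
where()
th=np.radians(17); u=.045
p,R=tip2tcp(.0773-u*np.cos(th),.079+u*np.sin(th),17)
rows(p,R,5,.02)
E
```

```text
point s 0.036 n 0.0013 z 0.1872
10.65 [ 0.5722 -0.2094  0.1725] az -78.61 pitch 16.91 F [-0.14  0.77 -3.53] M [0.94 0.06 0.05] w 39.2 j [  3.7  17.7 -18.8  21.1 -53.2  -5. ]
0.0182 0.02
[[[0.0002, 0.0182, -0.0052], [0.02, 0.01, 0.01], 0.02], [[0.0002, 0.0182, -0.0052], [0.02, 0.01, 0.01], 0.02], [[0.0002, 0.0182, -0.0052], [0.02, 0.01, 0.01], 0.02], [[0.0003, 0.0182, -0.0052], [0.02, 0.01, 0.01], 0.02], [[0.0003, 0.0182, -0.0052], [0.02, 0.01, 0.01], 0.02]]
```

Request:
jog_arm:
  series:
    - [[0, 0.018, -0.005], [0, 0, 0], 0.02]
    - [[0.0005, 0.018, -0.005], [0, 0, 0], 0.02]
    - [[0, 0.018, -0.005], [0, 0, 0], 0.02]
    - [[0.0005, 0.018, -0.005], [0, 0, 0], 0.02]
    - [[0, 0.017, -0.005], [0, 0, 0], 0.02]
    - [[0, 0, 0], [0, 0, 0], 0.02]
    - [[0, 0, 0], [0, 0, 0], 0.02]

```text
time_s: 11.52
tcp_pos: [0.5728, -0.2123, 0.0819]
ee_rot: [[-0.98, 0.059, 0.188], [-0.197, -0.287, -0.938], [-0.002, -0.956, 0.293]]
wrist_force: [0.8, 0.3, -4.2]
gripper_width: 0.451
```

```bash
python3 - <<'E'
from h import *
where()
for n in ("scene","top"): cv2.imwrite(f"pics/{n}5.png",capture(n)[:,:,::-1])
s=cv2.imread("pics/scene5.png");t=cv2.imread("pics/top5.png")
S=sense();R=S['ee_rot'];q=S['tcp_pos']+R@RC
def c(i,n,x,y,marks):
    f=4; o=cv2.resize(i[y:y+75,x:x+100],(400,300),interpolation=cv2.INTER_CUBIC); o=np.clip(o*1.5,0,255).astype(np.uint8)
    for P,col in marks: cv2.circle(o,tuple(int(v) for v in (proj(n,P)-[x,y]+.5)*f),2,col,1)
    return o
mk=[(q+k*R[:,2],(255,255,0)) for k in(-.0925,-.0535,.0675)]+[(np.r_[C+k*d,.08],(0,0,255)) for k in (.0693,-.0739)]
for P,_ in mk: print(proj("top",P).round(1),proj("scene",P).round(1))
cv2.imwrite("pics/m5.png",np.hstack([c(t,"top",270,165,mk),c(s,"scene",280,180,mk)]))
E
```

```text
point s 0.0331 n 0.0013 z 0.0963
11.525 [ 0.5728 -0.2123  0.0819] az -78.67 pitch 17.02 F [ 0.84  0.28 -4.16] M [ 0.94  0.15 -0.06] w 39.2 j [  2.8  23.  -27.   26.5 -40.5 -11.8]
[311.4 204.2] [311.2 215. ]
[324.4 201.6] [324.6 214.6]
[366.2 193.3] [370.2 213.2]
[298.9 207.3] [298.5 217.5]
[347.  198.6] [350.2 232.2]
```

View pics/m5.png

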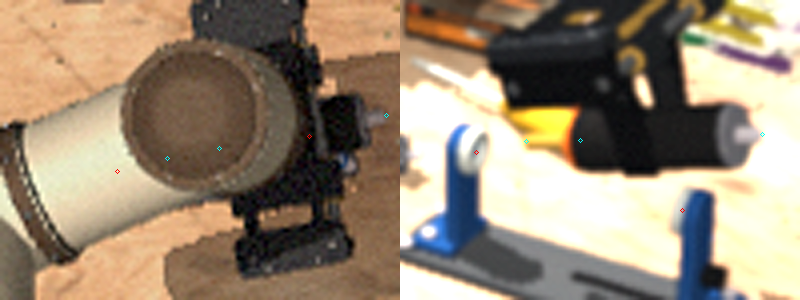

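The roller is held straight and pitched 17°, with the overlay within about 1–2 px: steel tip at (368,214) against (370,213) predicted. I'll correct n and z and advance along the axis.

Request:
jog_arm:
  series:
    - [[0.0013, 0.0035, 0], [0, 0, 0], 0.02]
    - [[0, 0, -0.008], [0, 0, 0], 0.02]
    - [[0, 0, -0.008], [0, 0, 0], 0.02]
    - [[0, 0, -0.006], [0, 0, 0], 0.02]
    - [[0, 0, 0], [0, 0, 0], 0.02]
    - [[0, 0, 0], [0, 0, 0], 0.02]

```text
time_s: 12.38
tcp_pos: [0.5666, -0.1924, 0.0714]
ee_rot: [[-0.98, 0.058, 0.189], [-0.198, -0.287, -0.937], [-0.0, -0.956, 0.292]]
wrist_force: [-0.5, 0.4, -3.4]
gripper_width: 0.455
```

```bash
python3 - <<'E'
from h import *
where()
for n in ("scene",): cv2.imwrite(f"pics/{n}6.png",capture(n)[:,:,::-1])
s=cv2.imread("pics/scene6.png")
S=sense();R=S['ee_rot'];q=S['tcp_pos']+R@RC
def c(i,n,x,y,w,h,marks):
    f=800/w; o=cv2.resize(i[y:y+h,x:x+w],(800,int(h*f)),interpolation=cv2.INTER_CUBIC); o=np.clip(o*1.2,0,255).astype(np.uint8)
    for P,col in marks: cv2.circle(o,tuple(int(v) for v in (proj(n,P)-[x,y]+.5)*f),2,col,1)
    return o
mk=[(q+k*R[:,2],(255,255,0)) for k in(-.0925,-.0535,.0675)]+[(np.r_[C+k*d,.08],(0,0,255)) for k in (.0693,-.0739)]
for P,_ in mk: print(proj("scene",P).round(1))
cv2.imwrite("pics/m6.png",c(s,"scene",285,190,100,60,mk))
E
```

```text
point s 0.0538 n -0.0009 z 0.0858
12.375 [ 0.5666 -0.1924  0.0714] az -78.6 pitch 17.0 F [-0.48  0.43 -3.42] M [1.   0.21 0.03] w 39.6 j [  4.9  22.9 -29.2  27.4 -39.2 -15. ]
[303.7 217.1]
[316.8 216.8]
[361.2 215.6]
[298.5 217.5]
[350.2 232.2]
```

View pics/m6.png

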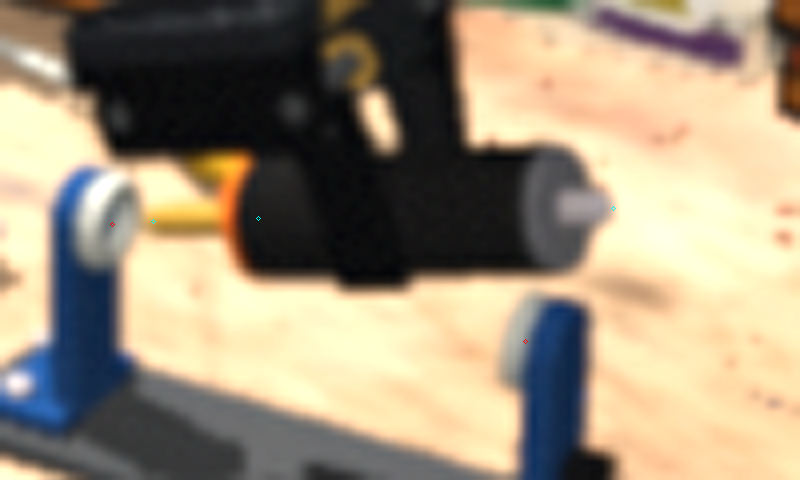

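The pin, at about (304,217) full-frame, lines up with the cup's bore at (299,217), and the steel end is clear above the sliding cheek. I'll advance in.

Request:
jog_arm:
  series:
    - [[-0.0007, 0, -0.006], [0, 0, 0], 0.02]
    - [[0, 0, -0.006], [0, 0, 0], 0.02]
    - [[0, 0, -0.004], [0, 0, 0], 0.02]
    - [[0, 0, -0.003], [0, 0, 0], 0.02]
    - [[0, 0, 0], [0, 0, 0], 0.02]

```text
time_s: 13.05
tcp_pos: [0.5635, -0.1743, 0.0657]
ee_rot: [[-0.98, 0.058, 0.189], [-0.198, -0.287, -0.937], [0.0, -0.956, 0.292]]
wrist_force: [-0.0, 0.2, -4.4]
gripper_width: 0.449
```

```bash
python3 - <<'E'
from h import *
where()
E
```

```text
point s 0.0721 n -0.0004 z 0.0801
13.05 [ 0.5635 -0.1743  0.0657] az -78.59 pitch 17.0 F [-0.05  0.22 -4.39] M [ 1.02  0.15 -0.04] w 39.1 j [  6.8  22.8 -30.5  27.8 -38.7 -17.5]
```

Request:
jog_arm:
  series:
    - [[0, 0, -0.003], [0, 0, 0], 0.02]
    - [[0, 0, 0], [0, 0, 0], 0.02]

```text
time_s: 13.3
tcp_pos: [0.5632, -0.172, 0.0652]
ee_rot: [[-0.98, 0.058, 0.189], [-0.197, -0.287, -0.937], [-0.0, -0.956, 0.293]]
wrist_force: [0.7, -3.3, -3.1]
gripper_width: 0.45
```

Request:
jog_arm:
  series:
    - [[0, 0, -0.003], [0, 0, 0], 0.02]
    - [[0, 0, 0], [0, 0, 0], 0.02]

```text
time_s: 13.55
tcp_pos: [0.5625, -0.169, 0.0641]
ee_rot: [[-0.98, 0.058, 0.189], [-0.197, -0.287, -0.937], [-0.0, -0.956, 0.293]]
wrist_force: [1.0, -4.1, -1.8]
gripper_width: 0.45
```

Request:
jog_arm:
  series:
    - [[0, 0, -0.003], [0, 0, 0], 0.02]
    - [[0, 0, 0], [0, 0, 0], 0.02]

```text
time_s: 13.8
tcp_pos: [0.5619, -0.1661, 0.0631]
ee_rot: [[-0.98, 0.058, 0.189], [-0.198, -0.287, -0.937], [-0.0, -0.956, 0.293]]
wrist_force: [0.8, -4.2, -2.3]
gripper_width: 0.451
```

```bash
python3 - <<'E'
from h import *
where()
E
```

```text
point s 0.0805 n -0.0003 z 0.0776
13.8 [ 0.5619 -0.1661  0.0631] az -78.61 pitch 17.01 F [ 0.78 -4.23 -2.27] M [-0.27 -0.18 -0.  ] w 39.3 j [  7.6  22.8 -31.   28.  -38.4 -18.7]
```

```bash
python3 - <<'E'
from h import *
s=capture("scene")[:,:,::-1]; cv2.imwrite("pics/scene7.png",s)
S=sense();R=S['ee_rot'];q=S['tcp_pos']+R@RC
x,y,w,h=285,195,80,60; f=10
o=cv2.resize(s[y:y+h,x:x+w],(800,600),interpolation=cv2.INTER_CUBIC)
for P,col in [(q+k*R[:,2],(255,255,0)) for k in(-.0835,-.0535,.0535,.0675)]+[(np.r_[C+.0693*d,.08],(0,0,255))]:
    print(proj("scene",P).round(1)); cv2.circle(o,tuple(int(v) for v in (proj("scene",P)-[x,y]+.5)*f),2,col,1)
cv2.imwrite("pics/m7.png",o)
E
```

```text
[297.6 217.2]
[307.4 217. ]
[345.2 215.9]
[350.5 215.8]
[298.5 217.5]
```

View pics/m7.png

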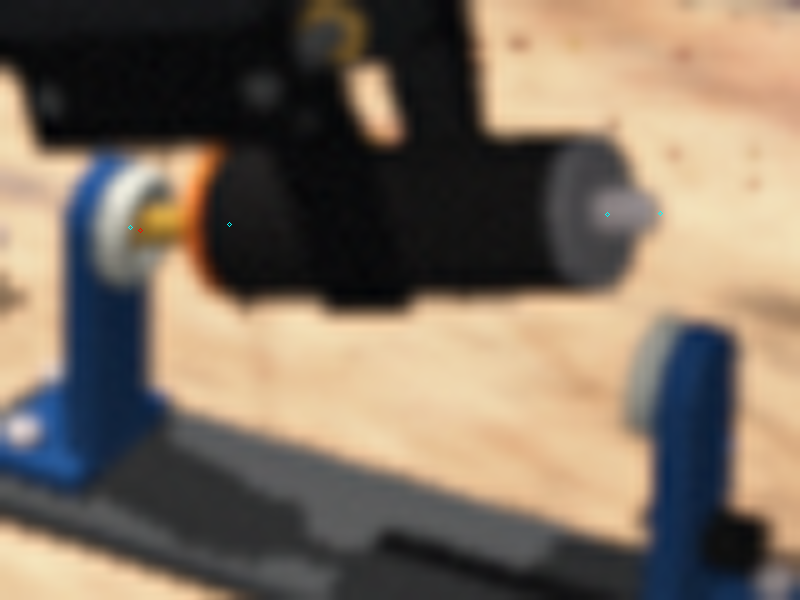

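The pin is in the fixed cup's bore, centred at about (298.5,217), with the spring compressed about 7 mm. I'll press in a further 14 mm.

Request:
jog_arm:
  series:
    - [[0, 0, -0.004], [0, 0, 0], 0.02]
    - [[0, 0, -0.004], [0, 0, 0], 0.02]
    - [[0, 0, -0.003], [0, 0, 0], 0.02]
    - [[0, 0, -0.002], [0, 0, 0], 0.02]
    - [[0, 0, -0.001], [0, 0, 0], 0.02]
    - [[0, 0, 0], [0, 0, 0], 0.02]

```text
time_s: 14.6
tcp_pos: [0.5592, -0.1536, 0.0594]
ee_rot: [[-0.98, 0.057, 0.189], [-0.197, -0.288, -0.937], [0.0, -0.956, 0.293]]
wrist_force: [1.6, -6.9, -2.3]
gripper_width: 0.446
```

```bash
python3 - <<'E'
from h import *
where()
p,R=tip2tcp(.0738,.080,0,.0715)
rows(p,R,8,.02)
E
```

```text
point s 0.0932 n -0.0005 z 0.0737
14.6 [ 0.5592 -0.1536  0.0594] az -78.63 pitch 17.06 F [ 1.56 -6.87 -2.31] M [-1.29 -0.42  0.05] w 38.8 j [  9.   22.8 -31.9  28.4 -38.1 -20.5]
0.0028 2.13
[[[-0.0001, 0.0023, -0.0021], [-2.13, 0.0, 0.0], 0.02], [[-0.0001, 0.0024, -0.002], [-2.13, 0.0, 0.0], 0.02], [[-0.0001, 0.0025, -0.0019], [-2.13, 0.0, 0.0], 0.02], [[-0.0001, 0.0026, -0.0018], [-2.13, 0.0, 0.0], 0.02], [[-0.0001, 0.0026, -0.0017], [-2.13, 0.0, 0.0], 0.02], [[-0.0001, 0.0027, -0.0016], [-2.13, 0.0, 0.0], 0.02], [[-0.0001, 0.0027, -0.0015], [-2.13, 0.0, 0.0], 0.02], [[-0.0001, 0.0028, -0.0014], [-2.13, 0.0, 0.0], 0.02]]
```

Request:
jog_arm:
  series:
    - [[0, 0.0023, -0.0021], [-2.13, 0, 0], 0.02]
    - [[0, 0.0024, -0.002], [-2.13, 0, 0], 0.02]
    - [[-0.0002, 0.0025, -0.0019], [-2.13, 0, 0], 0.02]
    - [[0, 0.0026, -0.0018], [-2.13, 0, 0], 0.02]
    - [[0, 0, 0], [0, 0, 0], 0.02]

```text
time_s: 15.22
tcp_pos: [0.5585, -0.1491, 0.0476]
ee_rot: [[-0.98, 0.029, 0.195], [-0.197, -0.145, -0.97], [0.001, -0.989, 0.148]]
wrist_force: [1.3, -8.2, -3.1]
gripper_width: 0.448
```

Request:
jog_arm:
  series:
    - [[-0.0002, 0.0026, -0.0017], [-2.13, 0, 0], 0.02]
    - [[0, 0.0027, -0.0016], [-2.13, 0, 0], 0.02]
    - [[0, 0, 0], [0, 0, 0], 0.02]

```text
time_s: 15.6
tcp_pos: [0.5581, -0.1467, 0.0418]
ee_rot: [[-0.98, 0.014, 0.197], [-0.197, -0.073, -0.978], [0.001, -0.997, 0.074]]
wrist_force: [0.3, -8.0, -3.3]
gripper_width: 0.442
```

```bash
python3 - <<'E'
from h import *
where(.0715)
p,R=tip2tcp(.0738,.080,0,.0715)
rows(p,R,2,.02)
E
```

```text
point s 0.0737 n -0.0002 z 0.0797
15.6 [ 0.5581 -0.1467  0.0418] az -78.63 pitch 4.27 F [ 0.28 -8.01 -3.25] M [-2.15 -0.15  0.06] w 38.5 j [  3.8  25.3 -21.2   6.2 -43.1   3. ]
0.0025 2.14
[[[-0.0001, 0.0025, -0.0018], [-2.14, 0.02, 0.02], 0.02], [[-0.0001, 0.0025, -0.0017], [-2.14, 0.02, 0.02], 0.02]]
```

Request:
jog_arm:
  series:
    - [[0, 0.0025, -0.0018], [-2.14, 0, 0], 0.02]
    - [[0, 0.0025, -0.0017], [-2.14, 0, 0], 0.02]
    - [[0, 0, 0], [0, 0, 0], 0.02]

```text
time_s: 15.98
tcp_pos: [0.5575, -0.1437, 0.0364]
ee_rot: [[-0.98, -0.0, 0.197], [-0.197, -0.0, -0.98], [0.001, -1.0, 0.0]]
wrist_force: [-0.4, -8.2, -3.7]
gripper_width: 0.454
```

```bash
python3 - <<'E'
from h import *
where(.0715); where(-.0675)
s=capture("scene")[:,:,::-1]; cv2.imwrite("pics/scene8.png",s)
S=sense();R=S['ee_rot'];q=S['tcp_pos']+R@RC
x,y,w,h=285,195,80,60; f=10
o=cv2.resize(s[y:y+h,x:x+w],(800,600),interpolation=cv2.INTER_CUBIC)
for P,col in [(q+k*R[:,2],(255,255,0)) for k in(-.0535,.0535,.0675)]+[(np.r_[C-.0739*d,.08],(0,0,255))]:
    print(proj("scene",P).round(1)); cv2.circle(o,tuple(int(v) for v in (proj("scene",P)-[x,y]+.5)*f),2,col,1)
cv2.imwrite("pics/m8.png",o)
E
```

```text
point s 0.0736 n -0.0002 z 0.0798
15.975 [ 0.5575 -0.1437  0.0364] az -78.62 pitch 0.02 F [-0.37 -8.2  -3.67] M [-2.43 -0.2   0.09] w 39.5 j [  1.7  26.3 -17.8   0.  -45.9   9.7]
point s -0.0654 n -0.0001 z 0.0799
15.975 [ 0.5575 -0.1437  0.0364] az -78.62 pitch 0.02 F [-0.37 -8.2  -3.67] M [-2.43 -0.2   0.09] w 39.5 j [  1.7  26.3 -17.8   0.  -45.9   9.7]
[303.1 218.9]
[341.6 229.8]
[346.9 231.3]
[350.2 232.2]
```

View pics/m8.png

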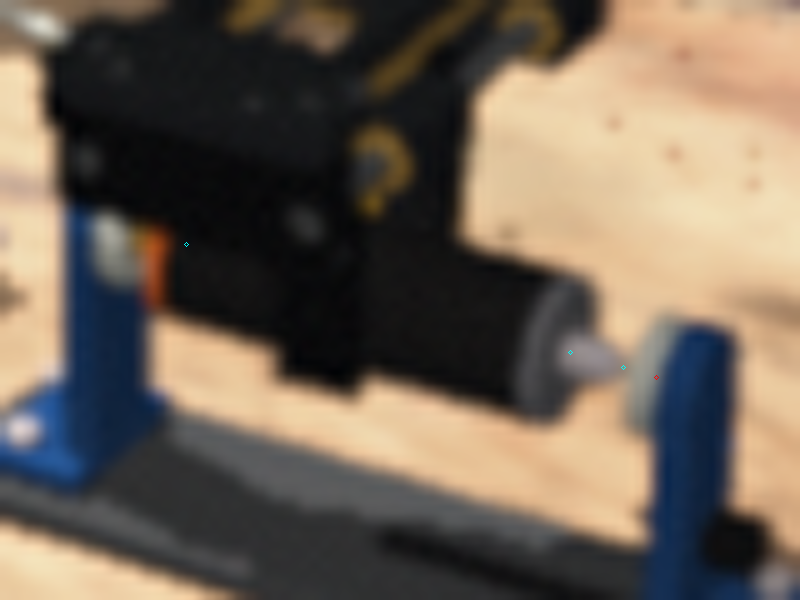

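Level, with the steel tip at about (347,231.5) just short of the sliding cheek's cup (boss about (349,232)) and on its axis. I'll back off to let the spring push it in.

Request:
jog_arm:
  series:
    - [[0, 0, 0.003], [0, 0, 0], 0.02]
    - [[0, 0, 0.003], [0, 0, 0], 0.02]
    - [[0, 0, 0], [0, 0, 0], 0.02]

```text
time_s: 16.4
tcp_pos: [0.5587, -0.1491, 0.0365]
ee_rot: [[-0.98, -0.0, 0.198], [-0.198, -0.001, -0.98], [0.0, -1.0, 0.0]]
wrist_force: [0.8, -7.1, -3.8]
gripper_width: 0.453
```

Request:
jog_arm:
  series:
    - [[0, 0, 0.003], [0, 0, 0], 0.02]
    - [[0, 0, 0], [0, 0, 0], 0.02]

```text
time_s: 16.65
tcp_pos: [0.5592, -0.1518, 0.0365]
ee_rot: [[-0.98, -0.0, 0.198], [-0.198, -0.0, -0.98], [0.0, -1.0, 0.0]]
wrist_force: [-0.9, -6.8, -4.2]
gripper_width: 0.45
```

Request:
jog_arm:
  series:
    - [[0, 0, 0.002], [0, 0, 0], 0.02]
    - [[0, 0, 0], [0, 0, 0], 0.02]

```text
time_s: 16.9
tcp_pos: [0.5596, -0.1536, 0.0364]
ee_rot: [[-0.98, -0.0, 0.198], [-0.198, -0.0, -0.98], [0.0, -1.0, 0.0]]
wrist_force: [0.2, -6.0, -3.4]
gripper_width: 0.452
```

```bash
python3 - <<'E'
from h import *
where(-.0675)
E
```

```text
point s -0.0755 n 0.0001 z 0.0798
16.9 [ 0.5596 -0.1536  0.0364] az -78.57 pitch 0.01 F [ 0.25 -5.97 -3.38] M [-1.65 -0.11  0.1 ] w 39.3 j [  0.6  26.7 -17.2   0.  -46.1  10.8]
```

Request:
jog_arm:
  series:
    - [[0, 0, 0.002], [0, 0, 0], 0.02]
    - [[0, 0, 0], [0, 0, 0], 0.02]

```text
time_s: 17.15
tcp_pos: [0.56, -0.1555, 0.0364]
ee_rot: [[-0.98, -0.0, 0.198], [-0.198, -0.0, -0.98], [0.0, -1.0, -0.0]]
wrist_force: [-0.3, -4.5, -3.9]
gripper_width: 0.451
```

Request:
jog_arm:
  series:
    - [[0, 0, 0.002], [0, 0, 0], 0.02]
    - [[0, 0, 0], [0, 0, 0], 0.02]

```text
time_s: 17.4
tcp_pos: [0.5603, -0.1572, 0.0365]
ee_rot: [[-0.98, -0.0, 0.198], [-0.198, 0.001, -0.98], [0.0, -1.0, -0.001]]
wrist_force: [-1.4, -3.9, -4.4]
gripper_width: 0.454
```

Request:
jog_arm:
  series:
    - [[0, 0, 0.002], [0, 0, 0], 0.02]
    - [[0, 0, 0], [0, 0, 0], 0.02]

```text
time_s: 17.65
tcp_pos: [0.5605, -0.1581, 0.0364]
ee_rot: [[-0.98, -0.001, 0.197], [-0.197, 0.002, -0.98], [0.0, -1.0, -0.002]]
wrist_force: [-1.1, 0.5, -3.7]
gripper_width: 0.453
```

```bash
python3 - <<'E'
from h import *
where(-.0675)
s=capture("scene")[:,:,::-1]; cv2.imwrite("pics/scene9.png",s)
x,y,w,h=285,195,80,60
cv2.imwrite("pics/m9.png",cv2.resize(s[y:y+h,x:x+w],(800,600),interpolation=cv2.INTER_CUBIC))
E
```

```text
point s -0.0801 n 0.0 z 0.0797
17.65 [ 0.5605 -0.1581  0.0364] az -78.61 pitch -0.11 F [-1.09  0.55 -3.66] M [0.01 0.16 0.07] w 39.4 j [  0.1  26.9 -16.7  -0.1 -46.4  11.4]
```

View pics/m9.png

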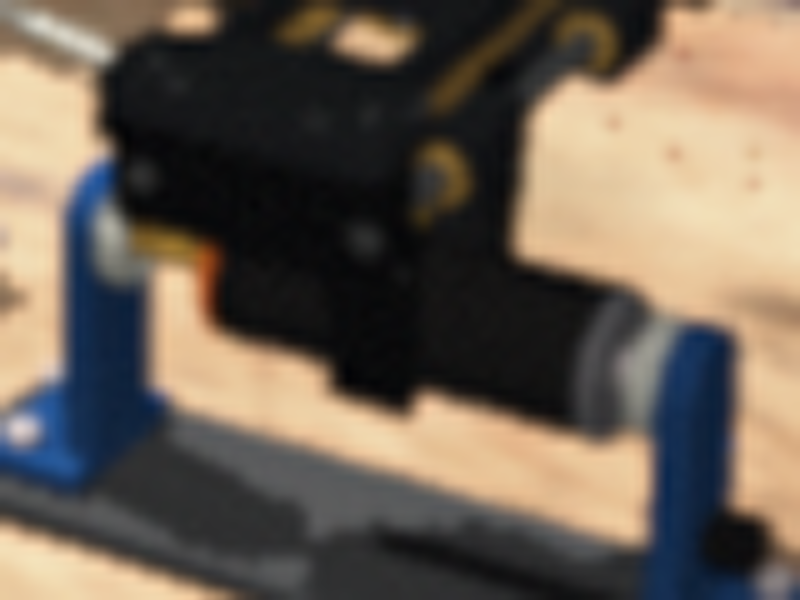

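The grey end is now close to the sliding boss, with the steel pin hidden in the cup at about (349,232). The axial force on the wrist has gone, so the spring load is carried by the cheeks. I'll release and retreat upward.

Request:
jog_arm:
  series:
    - [[0, 0.002, 0], [0, 0, 0], 0.02]
    - [[0, 0, 0], [0, 0, 0], 0.045]
    - [[0, 0, 0], [0, 0, 0], 0.06]
    - [[0, 0, 0], [0, 0, 0], 0.087]
    - [[0, 0, 0], [0, 0, 0], 0.087]
    - [[0, 0, 0], [0, 0, 0], 0.087]
    - [[0, 0, 0], [0, 0, 0], 0.087]

```text
time_s: 18.58
tcp_pos: [0.5608, -0.1587, 0.0347]
ee_rot: [[-0.98, -0.0, 0.197], [-0.197, 0.001, -0.98], [0.0, -1.0, -0.001]]
wrist_force: [-0.7, -0.0, -0.6]
gripper_width: 0.965
```

```bash
python3 - <<'E'
from h import *
st()
s=capture("scene"); x,y,w,h=285,195,80,60
a=cv2.imread("pics/scene9.png")[:,:,::-1]
def body(i):
    hs=cv2.cvtColor(np.ascontiguousarray(i[y:y+h,x:x+w]),cv2.COLOR_RGB2HSV); m=(hs[...,0]<12)&(hs[...,1]>190)&(hs[...,2]>120)
    yy,xx=np.nonzero(m); return len(yy),(xx.mean()+x).round(1),(yy.mean()+y).round(1)
print(body(a),body(s))
E
```

```text
18.575 [ 0.5608 -0.1587  0.0347] az -78.61 pitch -0.06 F [-0.67 -0.   -0.59] M [ 0.05 -0.04 -0.04] w 83.9 j [  0.1  27.  -16.8  -0.1 -46.1  11.4]
(2, np.float64(305.0), np.float64(221.5)) (1, np.float64(305.0), np.float64(222.0))
```

Request:
jog_arm:
  series:
    - [[0, -0.005, 0], [0, 0, 0], 0.087]
    - [[0, -0.015, 0], [0, 0, 0], 0.087]
    - [[0, -0.03, 0], [0, 0, 0], 0.087]
    - [[0, -0.04, 0], [0, 0, 0], 0.087]
    - [[0, -0.04, 0], [0, 0, 0], 0.087]
    - [[0, -0.03, 0], [0, 0, 0], 0.087]
    - [[0, -0.01, 0], [0, 0, 0], 0.087]
    - [[0, 0, 0], [0, 0, 0], 0.087]
    - [[0, 0, 0], [0, 0, 0], 0.087]

```text
time_s: 19.75
tcp_pos: [0.5599, -0.1587, 0.2031]
ee_rot: [[-0.98, -0.003, 0.197], [-0.197, 0.002, -0.98], [0.003, -1.0, -0.002]]
wrist_force: [0.2, -0.9, -0.2]
gripper_width: 0.998
```

```bash
python3 - <<'E'
from h import *
st()
s=np.ascontiguousarray(capture("scene")[:,:,::-1]); cv2.imwrite("pics/scene10.png",s)
x,y,w,h=285,195,80,60
cv2.imwrite("pics/m10.png",cv2.resize(s[y:y+h,x:x+w],(800,600),interpolation=cv2.INTER_CUBIC))
g=s[y:y+h,x:x+w].max(2)
n,l,sta,ce=cv2.connectedComponentsWithStats((g<55).astype(np.uint8)); k=1+np.argmax(sta[1:,4]); print(sta[k]+[x,y,0,0,0],(ce[k]+[x,y]).round(1))
for dz in (.08,.077): print([proj("scene",np.r_[C+q*d,dz]).round(1) for q in(.0375+.0,-.0125,-.0626)])
E
```

```text
19.75 [ 0.5599 -0.1587  0.2031] az -78.62 pitch -0.12 F [ 0.22 -0.85 -0.22] M [ 0.06 -0.02 -0.02] w 86.9 j [  0.1  17.5  -4.6  -0.1 -68.   11.4]
[307 215  39  23 512] [325.5 225.7]
[array([309.4, 220.6]), array([327.2, 225.7]), array([345.9, 231. ])]
[array([309.4, 221.7]), array([327.2, 226.7]), array([345.8, 232.1])]
```

```bash
python3 - <<'E'
from h import *
print(finish_job()); st()
E
```

```text
the job is handed in; nothing more can be done
None
the job is handed in; nothing more can be done
```

I fitted the large black roller into the blue stand and handed the job in at about 20 s. The brass spring pin is in the fixed cheek's cup and the steel pin is in the sliding cheek's cup. No verdict came back.

- **First grasp failed:** the fingertips appeared about 27 mm higher than the reported TCP, in both camera views and by the closing width. The fingers slid off without visibly shifting the roller. I regrasped about 27 mm deeper, and it held.
- **Insertion:** I put the pin in at a 17° tilt and pressed the spring in about 20 mm, estimated from travel. The force reading implied about 19 mm. I then levelled the roller and backed off until the axial force fell from about 4 N to zero. That was at about 153.7 mm between pin tips, inside the 150–158 mm range.
- **Last checks:** after release and retreat, the wrist force was near zero. The roller's black body was centred at pixel (325.5, 225.7), and the predicted place on the cup axis was (327.2, 225.7).
- **Not confirmed:** the 12-picture limit stopped me viewing the released roller, so that check rests on the colour mask alone. That both pins are home is inferred from force and travel, not seen. I didn't re-measure the tools and packs; the arm showed no unexpected contact force when I checked.

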